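Set the sprung air selector to green

ROBOT

A 6-joint arm with a two-finger parallel gripper is mounted at the origin on the work surface; the furniture and walls round the work are solid. World frame = base frame: x ahead of the robot, y to its left, z up, the work surface at z = 0. Lengths are in m, angles in rad, forces in N, time in s.
With the tool pointing down it reaches from about 0.3 to 0.85 m from the base axis. Payload 4.2 kg.
Tool frame: the origin (TCP) lies midway between the tips of the shut fingers; the grasp point (between the pads) lies 19 mm behind it (env.grip_depth is the distance from the TCP to the grasp point, in m); z points along the fingers, y is the direction in which the jaws open and shut (so a half turn about z gives the same grasp; the last joint's range is limited). The gripper opens to 91 mm and grips with 3 to 60 N. Pads are 32 mm wide; open, the fingers measure 118 mm over their backs; the gripper's body (76 mm by 178 mm) begins 60 mm behind the grasp point.
Start: joints at [-1.32, 0.32, 1.565, -0, 1.257, -0.02], TCP at [0.154, -0.554, 0.214] pointing down, gripper open.
Joint ranges: [-3.11, 3.11], [-0.84, 2.01], [0.21, 2.61], [-1.34, 4.49], [0.05, 2.63], [-2.56, 2.56]. Speed limits (rad/s): [2.57, 2.57, 3.14, 3.14, 3.14, 3.14].

INTERFACE

Orientations are given as a rotation vector (axis times angle).
In Python, from station import env gives the robot as it stands.
- The arm moves only by the tool send_rows, never from a script. Its argument "motion" is a list of rows, each a list of 3 entries, a list of its own where there are three numbers: the shift along the tool's x, y, z normalised to -1 to 1, where 1 is 0.1 m, then the turn, a rotation vector about the tool's x, y, z normalised to -1 to 1, where 1 is pi/2 rad, then the closure, from 0 (fully open) to 1 (shut). A call has 1 to 5 rows; each row is the pose to reach, as a shift and turn from the pose commanded when the call began, along the tool's axes at that moment; what a row does not reach only later rows make up. A row lasts 1/10 s, in which the tool goes at most 50 mm and 8.59 degrees, less where a joint would pass 70% of its speed; a pose out of reach is approached as far as the arm can. A call with a number of a shift or a turn outside -1 to 1 is refused whole. A call with a gripper value outside its range is refused whole. The fingers move at their own pace and stop on an object; the grip force is fixed at half the most. Time passes only in rows, so rows that repeat a pose let the fingers close. It gives the time, the measured TCP pose, the force and the opening at its end, in the units of the state.
- env.get_obs(): the state, without advancing time (a new reading comes with each control period).
- env.camera(name): name is "scene" or "top" or "wrist"; returns the picture (480x640x3 uint8, red, green, blue); there is no depth.
- env.calibration(name): a dict with "vfov" (degrees; the focal length in pixels is half the picture's height over the tangent of half this angle, whatever the lens; pixels are square), "cx", "cy" (the principal point, pixels), "k1" (the pictures are not rectified: a ray, as slopes to the right and down, at radius r is drawn at 1 + k1 r^2 times it, then the intrinsics apply), "extrinsics" (4x4, takes a point from world to camera coordinates). Camera axes: x right, y up, looking along -z (the intrinsics and any distortion apply to the point x, -y, -z); pixel columns grow to the right and rows downward; lengths in m; the calibration is good to about 2 mm. A picture is of the moment at which its call begins: read the wrist's pose just before it. calibration takes no time and is no camera call; for the wrist camera it gives the pose at the moment of the call.
- env.close_job(): hands the job in, once; it reports no verdict.
The state is a dict: "clock": time; "joint_positions": joint angles; "dq": joint speeds; "effort": joint torques, N m; "eef_pos": TCP position; "orientation": TCP orientation; "contact_force": force on the tool from outside, world axes, zero at the start; "ft_torque": the same for the moment, N m; "finger_gap": finger opening in m.
Only numpy, scipy, OpenCV 4.12 (cv2) and the standard library are available. Lean on these libraries where they do the work, as an engineer would, in place of code of your own. Each camera call takes 0.05 s, during which the arm holds its last target.

TASK

Switch the air selector box on the bench to green: pull its spring-loaded knob straight up out of the parked position, turn it round to the green dot and let it drop fully down into the notch there. The dot shows only roughly where the notch is, so feel for it; never force the knob against its stops, and leave the other things on the bench alone.

Things in the scene. Friction and masses are not known exactly. Their poses are not given: they have to be found in the camera images.
- selector: grey cast box, 150 x 160 x 50 mm (x, y, z), fixed to the bench, three blue hose fittings on its far (+x) side, a white dot (parked position) on its near (-x) side. Origin at the centre of its underside, on the upright knob axis; z up. A dark steel collar (76 mm diameter) round the axis stands 67 mm above the bench and hides a notched steel crown
- knob: black pull-and-turn knob on the box: a round skirt (72 mm diameter, 8 mm high) carrying a grip bar 54 mm long (its x), 14 mm thick (its y), from 8 to 42 mm above the origin. Origin on the axis at the skirt's underside, z up, -x along the white pointer. Fully home the origin is 68 mm above the bench. It lifts against a spring (6 N at home, about 9 N at the top) and turns freely about z once clear
- knob_pin (a point): lower end of the pin under the knob's skirt, below the pointer, 23 mm from the axis and 14.5 mm below the knob's origin; it stands in the hidden crown. In the parked notch it can swing freely by 1 to 42 deg, depending on the side. It must rise 4 to 12 mm (differs each time, not visible) to pass over the crown; a hard stop comes 2.5 mm above that. Never load it or the stop with more than 25 N
- knob_pointer (a point): outer end of the white pointer on the knob's skirt, 34 mm from the axis, 8 mm above the knob's origin. Let go between notches, the knob rests 4 to 12 mm high on the crown and can be turned there with under 0.1 N m; the spring drops it home when the pin meets a notch, and the notch's wall then stops the turning
- green_dot: green disc, 13 mm diameter, 1.5 mm thick, on the box's top, 50 mm from the knob axis, 64 deg from the white dot on one side or the other. Its notch is centred up to 16 deg to either side of it (differs each time); the pin has about 4 deg of play each way in that notch. Origin at the centre of its underside
- red_dot: red disc of the same size on the opposite side, for the wrong position
- blue_tape: roll of blue tape lying flat, 92 mm diameter, 24 mm high, bystander
- glue: white glue bottle with a red nozzle, standing, 42 mm diameter, 119 mm high, bystander
- red_driver: red-handled screwdriver lying flat, 189 mm long, bystander
- tally: white round hand counter, 46 mm diameter, 32 mm high, bystander
- cutters: blue-handled side cutters lying flat, 62 x 140 x 16 mm, bystander
Not all that is in view belongs to the job. Several things have the shape of the selector; the one meant has the colours described above.

How it is judged:
On the way, in this order (a step that is already met when the one before it is completed fails the run):
1. the knob is pulled up out of the parked notch, at least 3.5 mm (z of knob in the frame of selector above 0.0715 m), for 0.1 s.
2. the raised knob is turned to within about 34 degrees of the green dot (z of knob in the frame of selector above 0.071 m and horizontal distance between knob_pointer and green_dot below 0.029 m), for 0.05 s.
At the end, for the whole second after the job is handed in: the knob is home in the notch at the green dot: within 1.5 mm of fully down, its pointer's end within 24 mm of the dot's centre (16 mm when in line with it, 24 mm at about 25 degrees), and at rest (z of knob in the frame of selector below 0.0695 m and horizontal distance between knob_pointer and green_dot below 0.024 m and linear speed of knob below 0.02 m/s); the robot touches nothing.
It fails at once if the knob is forced: more than 25 N between knob and selector box (pin, crown or upper stop) (contact force between knob and selector above 25 N).
It fails at once if another thing on the bench is moved more than 20 mm (distance of any of blue_tape, glue, red_driver, tally, cutters from where it was at the start of the episode above 0.02 m).
It also fails if it takes over 58 s, if anything falls off the work surface, if the arm or the gripper's body presses on something with over 40 N, if the wrist force passes 120 N, or if a joint passes its speed limit or range.

## Working session

There is one attempt and no reset: what is moved stays moved. The work goes in short steps, Python scripts to look and compute and a tool call to move; the robot and the scene stay as the last step left them, time stands still between calls to the robot, and variables do not carry over. Pictures are saved under pics/ and viewed, and the job is handed in when it is done.

Besides the shell and the picture viewer there is one more tool, called after "Call:" by a JSON object that holds its "fn" and its "kwargs", one argument or row to a line. send_rows: Moves the arm, as the interface text tells. Its arguments: {"type":"object","properties":{"motion":{"type":"array"}},"required":["motion"]}

```bash
ls; mkdir -p pics; python3 - <<'E'
from station import env
import cv2
print(env.get_obs())
for n in ("scene","top"):
    c=env.calibration(n); print(n,c)
    cv2.imwrite(f"pics/{n}0.png",env.camera(n)[:,:,::-1])
E
```

```text
pics
{'clock': 0.0, 'joint_positions': array([-1.31999843e+00,  3.20276293e-01,  1.56570115e+00, -3.36166642e-06,
        1.25744052e+00, -1.99878044e-02]), 'dq': array([-1.52350353e-04, -1.13340371e-03, -6.95052444e-04, -1.26485916e-03,
        4.14410576e-04, -6.86154755e-05]), 'effort': array([-2.67892086e-03, -4.12458980e+01, -2.31973118e+01,  7.25192553e-02,
        4.57534462e-02, -1.36464464e-04]), 'eef_pos': array([ 0.15367962, -0.55352751,  0.21312069]), 'orientation': array([-3.11104555e+00, -4.23807767e-01,  3.34948055e-04]), 'contact_force': array([ 0.37416627, -0.07540253,  0.36401668]), 'ft_torque': array([ 0.01330223,  0.04815167, -0.04480492]), 'finger_gap': 0.09090291462948519}
scene {'vfov': 42.81912473706938, 'cx': 319.54870600604085, 'cy': 244.69396938997696, 'k1': -0.12682632441896038, 'extrinsics': array([[-0.75060889, -0.66074558, -0.00125232,  0.21745003],
       [ 0.39332067, -0.44833474,  0.80267977, -0.29269361],
       [-0.53092857,  0.60200601,  0.59640894, -1.22659485],
       [ 0.        ,  0.        ,  0.        ,  1.        ]])}
top {'vfov': 55.698294531571456, 'cx': 312.82955588372687, 'cy': 245.46777429751756, 'k1': 0.02114405115044537, 'extrinsics': array([[ 6.24422714e-04, -9.99964940e-01,  8.35043505e-03,
        -1.76338711e-01],
       [ 9.96980584e-01,  1.27091669e-03,  7.76408418e-02,
        -4.44701764e-01],
       [-7.76487324e-02,  8.27674090e-03,  9.96946423e-01,
        -1.27097928e+00],
       [ 0.00000000e+00,  0.00000000e+00,  0.00000000e+00,
         1.00000000e+00]])}
```

View pics/scene0.png

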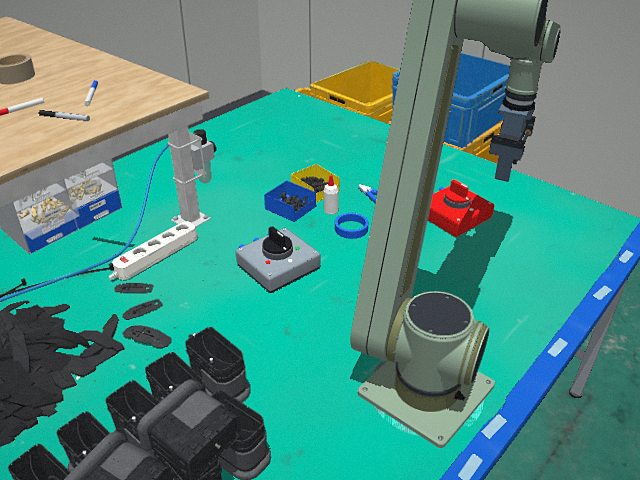

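View pics/top0.png

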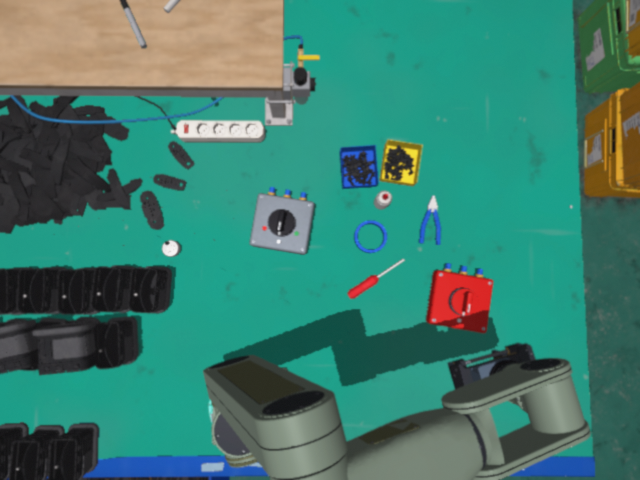

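Candidates for the selector are the grey box at top (282,222) / scene (278,258), and the red box at top (460,300) / scene (460,208), which is the wrong colour. I choose the grey one and will check it in a close crop while measuring.

```bash
cat > h.py <<'E'
import numpy as np, cv2
def K(c):
    f=240/np.tan(np.radians(c["vfov"]/2)); return f
def ray(c,u,v):
    f=K(c); d=np.array([(u-c["cx"])/f,(v-c["cy"])/f]); s=d.copy()
    for _ in range(30): s=d/(1+c["k1"]*(s@s))
    E=c["extrinsics"]; R=E[:3,:3]; o=-R.T@E[:3,3]
    return o, R.T@np.array([s[0],-s[1],-1.])
def onz(c,u,v,z):
    o,d=ray(c,u,v); return o+d*(z-o[2])/d[2]
def proj(c,p):
    E=c["extrinsics"]; q=E[:3,:3]@np.asarray(p)+E[:3,3]; s=np.array([q[0],-q[1]])/-q[2]
    s=s*(1+c["k1"]*(s@s)); return s*K(c)+[c["cx"],c["cy"]]
E
python3 - <<'E'
from h import *
from station import env
im=cv2.imread("pics/top0.png"); c=env.calibration("top")
x0,y0=235,175
cr=cv2.resize(im[y0:y0+95,x0:x0+95],None,fx=6,fy=6,interpolation=cv2.INTER_CUBIC); cv2.imwrite("pics/crop0.png",cr)
hsv=cv2.cvtColor(im,cv2.COLOR_BGR2HSV)
sub=np.zeros(im.shape[:2],np.uint8); sub[190:260,245:322]=1
def cent(m,name,z):
    n,l,s,ce=cv2.connectedComponentsWithStats((m.astype(np.uint8)&sub))
    for i in range(1,n):
        if s[i,4]>=5: print(name,s[i],ce[i],onz(c,*ce[i],z))
H,S,V=cv2.split(hsv)
cent((S>120)&((H<10)|(H>170)),"red",.0515)
cent((S>120)&(H>45)&(H<75),"green",.0515)
cent((S<40)&(V>215),"white",.0515)
cent((V<60),"black",.09)
cent((S<60)&(V>90),"grey",.05)
E
```

```text
red [263 226   4   4  11] [264.18181818 227.81818182] [ 0.49110712 -0.04090533  0.0515    ]
green [295 232   3   3   8] [296.125 233.125] [ 0.4764785  -0.12936753  0.0515    ]
white [277 240   3   4  10] [278.  241.2] [ 0.45396932 -0.07937267  0.0515    ]
black [270 210  24  25 404] [282.10148515 220.92079208] [ 0.5053415  -0.09267594  0.09      ]
grey [ 250  194   64   60 2474] [281.73322555 223.44624091] [ 0.50357444 -0.08930208  0.05      ]
```

View pics/crop0.png

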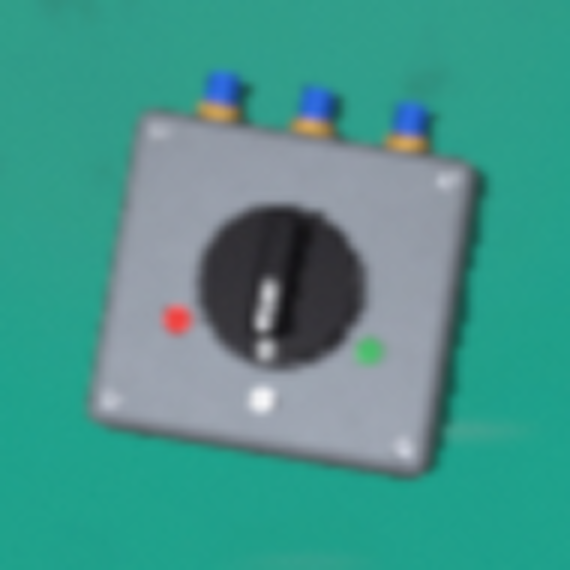

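The crop confirms it: a grey box with three blue fittings on the far side, the white dot at the bottom, red on the left and green on the right. The dots imply an axis near (0.504,-0.089). They also put the box yaw near -10° and green at +64° CCW from white. I'm moving over it now.

Call:
{"fn": "send_rows", "kwargs": {
  "motion": [
    [[0.5,-0.38,0],[0,0,0],0],
    [[1,-0.77,0],[0,0,0],0],
    [[1,-0.77,0],[0,0,0],0]
  ]
}}

```text
clock: 0.4
eef_pos: [0.2306, -0.4501, 0.2134]
orientation: [-3.11, -0.425, -0.0]
contact_force: [-0.2, -0.2, -0.3]
finger_gap: 0.0913
```

Call:
{"fn": "send_rows", "kwargs": {
  "motion": [
    [[0.5,-0.38,0],[0,0,0],0],
    [[1,-0.77,0],[0,0,0],0],
    [[1,-0.77,0],[0,0,0],0]
  ]
}}

```text
clock: 0.7
eef_pos: [0.3064, -0.3491, 0.2137]
orientation: [-3.111, -0.427, -0.0]
contact_force: [-0.1, -0.8, 0.2]
finger_gap: 0.0915
```

Call:
{"fn": "send_rows", "kwargs": {
  "motion": [
    [[0.5,-0.38,0],[0,0,0],0],
    [[1,-0.77,0],[0,0,0],0],
    [[1,-0.77,0],[0,0,0],0]
  ]
}}

```text
clock: 1.0
eef_pos: [0.3823, -0.2484, 0.2137]
orientation: [-3.111, -0.427, -0.0]
contact_force: [0.8, -0.3, -0.1]
finger_gap: 0.091
```

Call:
{"fn": "send_rows", "kwargs": {
  "motion": [
    [[0.5,-0.38,0],[0,0,0],0],
    [[0.8,-0.7,0],[0,0,0],0],
    [[0.8,-0.7,0],[0,0,0],0],
    [[0.8,-0.7,0],[0,0,0],0]
  ]
}}

```text
clock: 1.4
eef_pos: [0.4396, -0.1613, 0.2136]
orientation: [3.112, 0.429, -0.002]
contact_force: [0.0, -0.1, 0.3]
finger_gap: 0.0915
```

```bash
python3 - <<'E'
from station import env
import cv2
o=env.get_obs();print(o["clock"],o["eef_pos"],o["orientation"],o["joint_positions"])
print(env.calibration("wrist"))
cv2.imwrite("pics/w1.png",env.camera("wrist")[:,:,::-1])
E
```

```text
1.4 [ 0.43960681 -0.16134589  0.21357631] [ 3.11209400e+00  4.29319642e-01 -1.68261800e-03] [-3.75926829e-01  1.51977460e-01  1.79343914e+00 -5.88128210e-04
  1.19709714e+00  9.20910925e-01]
{'vfov': 70.62674222159866, 'cx': 314.41311649474824, 'cy': 239.03030101866355, 'k1': 0.015892134174743288, 'extrinsics': array([[ 2.71003874e-01, -9.62578034e-01, -6.54496348e-04,
        -2.74288549e-01],
       [ 9.26488908e-01,  2.61027671e-01, -2.71077219e-01,
        -3.34675181e-01],
       [ 2.61103818e-01,  7.28565930e-02,  9.62557382e-01,
        -4.93581467e-01],
       [ 0.00000000e+00,  0.00000000e+00,  0.00000000e+00,
         1.00000000e+00]])}
```

View pics/w1.png

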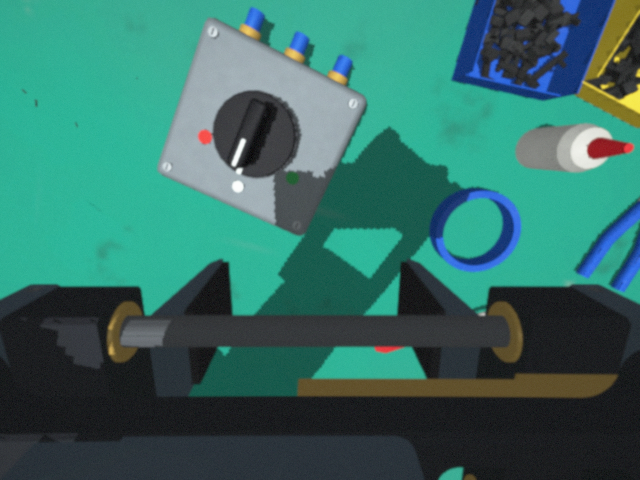

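The wrist view shows the whole box: white dot (238,187), red (205,137), green in shadow (292,178), knob centre (256,133), with the white pointer line running (252,110)→(236,165).

```bash
python3 - <<'E'
from h import *
from station import env
im=cv2.imread("pics/w1.png"); c=env.calibration("wrist")
x0,y0=155,75
cv2.imwrite("pics/crop1.png",cv2.resize(im[y0:y0+130,x0:x0+170],None,fx=4.5,fy=4.5,interpolation=cv2.INTER_CUBIC))
H,S,V=cv2.split(cv2.cvtColor(im,cv2.COLOR_BGR2HSV))
sub=np.zeros(im.shape[:2],np.uint8); sub[85:205,190:310]=1
P={}
def cent(m,name,z,mn=15):
    n,l,s,ce=cv2.connectedComponentsWithStats((m.astype(np.uint8)&sub))
    for i in range(1,n):
        if s[i,4]>=mn:
            p=onz(c,*ce[i],z); print(name,s[i],ce[i].round(1),p.round(4))
            if s[i,4]>40: P.setdefault(name,p)
            if name=="white":
                yx=np.argwhere(l==i)[:,::-1].astype(float); 
                vx,vy,a,b=cv2.fitLine(yx.astype(np.float32),cv2.DIST_L2,0,.01,.01).ravel()
                A=onz(c,a+20*vx,b+20*vy,z);B=onz(c,a-20*vx,b-20*vy,z);d=A-B; print("   line yaw",np.degrees(np.arctan2(d[1],d[0])))
cent((S>130)&((H<10)|(H>170)),"red",.0515)
cent((S>130)&(H>45)&(H<72),"green",.0515)
cent((S<50)&(V>200),"white",.0515)
cent((S<50)&(V>200),"white",.110)
print(onz(c,238,170.5,.076))
E
```

```text
red [199 130  12  14 129] [204.5 136.5] [ 0.4909 -0.0409  0.0515]
green [287 173  11  11  99] [292.  177.8] [ 0.4761 -0.1294  0.0515]
white [232 139  13  27 126] [238.1 151.9] [ 0.4858 -0.074   0.0515]
   line yaw -9.975569423389286
white [236 169   6   6  28] [238.5 171.2] [ 0.4682 -0.0782  0.0515]
   line yaw -28.200173731927137
white [231 180  13  13 122] [237.2 186.1] [ 0.4538 -0.08    0.0515]
   line yaw -146.20821141307937
white [232 139  13  27 126] [238.1 151.9] [ 0.4905 -0.086   0.11  ]
   line yaw -9.97556942338927
white [236 169   6   6  28] [238.5 171.2] [ 0.476  -0.0894  0.11  ]
   line yaw -28.200173731927173
white [231 180  13  13 122] [237.2 186.1] [ 0.4642 -0.0908  0.11  ]
   line yaw -146.20821141307943
[ 0.47198286 -0.08230072  0.076     ]
```

View pics/crop1.png

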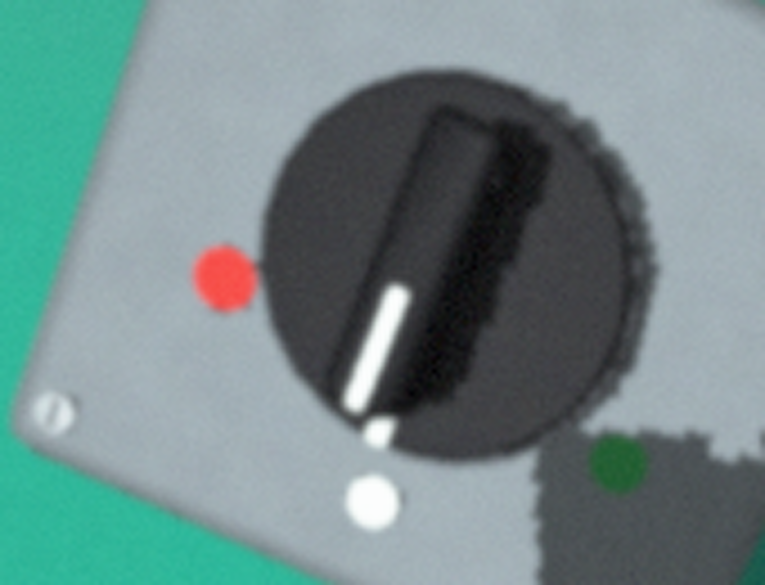

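Wrist and top agree within 1 mm. Checks: red–green distance 89.7 mm (expected 89.9), axis (0.5045,-0.0887), and the knob stripe passes through that axis at yaw ≈ -10°. Next I align above it.

Call:
{"fn": "send_rows", "kwargs": {
  "motion": [
    [[0.41,-0.26,0.1],[0,0,0.09],0],
    [[0.82,-0.523,0.2],[0,0,0.18],0],
    [[0.82,-0.523,0.4],[0,0,0.286],0],
    [[0.82,-0.523,0.5],[0,0,0.286],0],
    [[0.82,-0.523,0.5],[0,0,0.286],0]
  ]
}}

```text
clock: 1.95
eef_pos: [0.5025, -0.0914, 0.1623]
orientation: [3.129, -0.279, -0.007]
contact_force: [0.0, -0.9, -1.1]
finger_gap: 0.091
```

```bash
cat >> h.py <<'E'
from scipy.spatial.transform import Rotation as Rn
def st(o):
    R=Rn.from_rotvec(o["orientation"]).as_matrix()
    print("t",round(o["clock"],2),"p",o["eef_pos"].round(4),"yaw",round(np.degrees(np.arctan2(R[1,0],R[0,0])),2),"tilt z",R[:,2].round(4),"F",o["contact_force"].round(2),"T",o["ft_torque"].round(3),"gap",round(o["finger_gap"],4),"q6",round(o["joint_positions"][5],3))
    return R
E
python3 - <<'E'
from h import *
from station import env
st(env.get_obs())
c=env.calibration("wrist")
im=env.camera("wrist")[:,:,::-1].copy(); cv2.imwrite("pics/w2.png",im)
E
```

```text
t 1.95 p [ 0.5025 -0.0914  0.1623] yaw -10.2 tilt z [-4.7e-03  2.0e-04 -1.0e+00] F [ 0.04 -0.88 -1.09] T [0.023 0.022 0.004] gap 0.091 q6 1.547
```

View pics/w2.png

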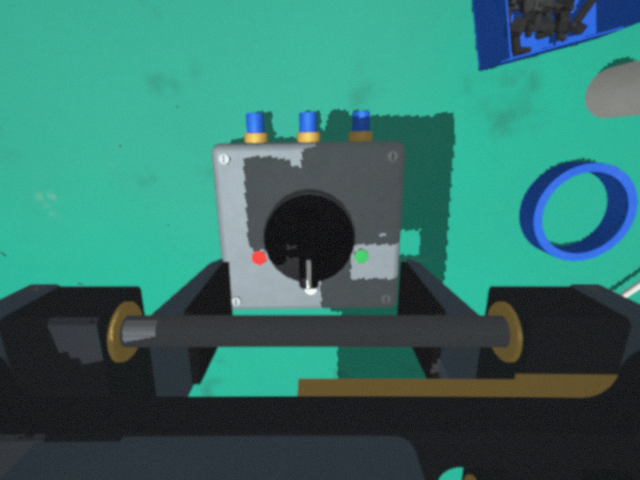

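The box is nearly square in the view and the white bar stripe at (309,262–288) is almost vertical, so the tool is close to aligned. I'll check settling and stripe yaw.

```bash
python3 - <<'E'
from h import *
from station import env
st(env.get_obs())
c=env.calibration("wrist"); im=env.camera("wrist")[:,:,::-1].copy()
st(env.get_obs())
cv2.imwrite("pics/w3.png",cv2.resize(im[180:310,250:370],None,fx=4.5,fy=4.5,interpolation=cv2.INTER_CUBIC))
H,S,V=cv2.split(cv2.cvtColor(im,cv2.COLOR_BGR2HSV))
# per-row centroid of bright pixels inside knob area, sub-pixel
pts=[]
for v in range(258,284):
    g=V[v,298:322].astype(float); b=np.median(g); w=np.clip(g-b-25,0,None)
    if w.sum()>60: pts.append(((w*np.arange(298,322)).sum()/w.sum(),v,w.sum()))
pts=np.array(pts); print(pts.round(1).tolist())
q=np.array([onz(c,p[0],p[1],.110)[:2] for p in pts]); 
k=np.polyfit(q[:,0],q[:,1],1); print("yaw",np.degrees(np.arctan(k[0])),"y at .5045",np.polyval(k,.5045), "x range",q[[0,-1],0])
E
```

```text
t 2.0 p [ 0.5032 -0.0916  0.1635] yaw -10.21 tilt z [-2.1e-03 -2.0e-04 -1.0e+00] F [ 0.38 -0.81 -0.64] T [ 0.021 -0.002 -0.016] gap 0.0911 q6 1.547
t 2.05 p [ 0.5039 -0.0916  0.1643] yaw -10.24 tilt z [-1.e-04 -5.e-04 -1.e+00] F [-0.33 -0.77  0.46] T [ 0.004  0.009 -0.008] gap 0.0913 q6 1.548
[[308.0, 261.0, 197.5], [308.1, 262.0, 306.0], [308.1, 263.0, 330.5], [308.1, 264.0, 331.0], [308.1, 265.0, 335.0], [308.2, 266.0, 336.0], [308.3, 267.0, 356.0], [308.3, 268.0, 371.0], [308.3, 269.0, 367.5], [308.4, 270.0, 366.0], [308.4, 271.0, 368.0], [308.4, 272.0, 352.0], [308.4, 273.0, 351.0], [308.4, 274.0, 356.0], [308.4, 275.0, 367.0], [308.4, 276.0, 361.0], [308.3, 277.0, 353.5], [308.2, 278.0, 326.0], [308.1, 279.0, 323.0], [307.8, 280.0, 332.5], [307.4, 281.0, 301.5], [307.8, 282.0, 338.0], [308.4, 283.0, 378.0]]
yaw -10.900509012887628 y at .5045 -0.08742673849489943 x range [0.50137983 0.48500816]
```

View pics/w3.png

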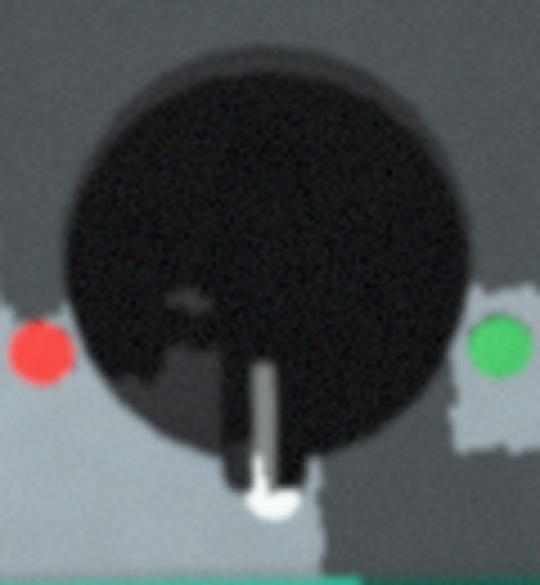

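Call:
{"fn": "send_rows", "kwargs": {
  "motion": [
    [[0.0,-0.031,0.2],[0,0,0],0],
    [[0.0,-0.031,0.45],[0,0,0],0],
    [[0.0,-0.031,0.7],[0,0,0],0],
    [[0.0,-0.031,0.81],[0,0,0],0],
    [[0.0,-0.031,0.81],[0,0,0],0]
  ]
}}

```text
clock: 2.55
eef_pos: [0.5042, -0.0877, 0.0825]
orientation: [3.129, -0.281, -0.003]
contact_force: [0.3, 0.2, -0.9]
finger_gap: 0.0911
```

Call:
{"fn": "send_rows", "kwargs": {
  "motion": [
    [[0,0,0],[0,0,0],0.5],
    [[0,0,0],[0,0,0],0.6],
    [[0,0,0],[0,0,0],0.7],
    [[0,0,0],[0,0,0],0.7],
    [[0,0,0],[0,0,0],0.7]
  ]
}}

```text
clock: 3.05
eef_pos: [0.5052, -0.087, 0.0833]
orientation: [3.129, -0.28, 0.001]
contact_force: [0.4, 0.1, -1.1]
finger_gap: 0.0538
```

```bash
python3 - <<'E'
from h import *
from station import env
st(env.get_obs())
im=env.camera("wrist")[:,:,::-1].copy(); cv2.imwrite("pics/w4.png",im)
E
```

```text
t 3.05 p [ 0.5052 -0.087   0.0833] yaw -10.21 tilt z [ 8.e-04 -2.e-04 -1.e+00] F [ 0.43  0.13 -1.06] T [-0.022  0.017  0.039] gap 0.0538 q6 1.556
```

View pics/w4.png

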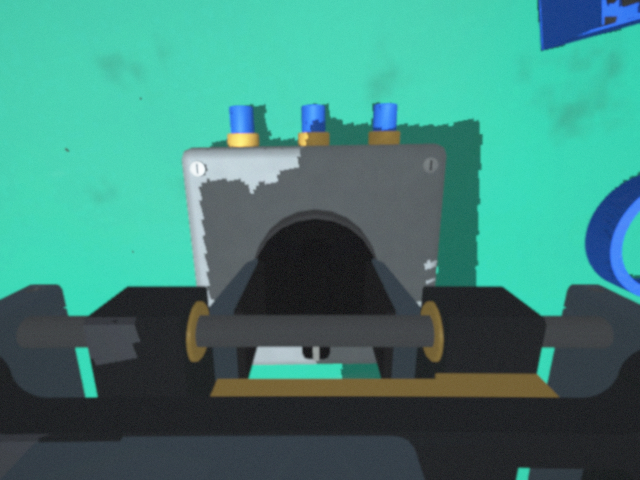

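The pads sit symmetrically (245 and 385) about the bar end at (315,352). I'll close slowly while watching force.

Call:
{"fn": "send_rows", "kwargs": {
  "motion": [
    [[0,0,0],[0,0,0],0.78],
    [[0,0,0],[0,0,0],0.78],
    [[0,0,0],[0,0,0],0.78],
    [[0,0,0],[0,0,0],0.78],
    [[0,0,0],[0,0,0],0.78]
  ]
}}

```text
clock: 3.6
eef_pos: [0.505, -0.087, 0.0829]
orientation: [3.129, -0.28, -0.0]
contact_force: [-0.1, -0.3, -0.4]
finger_gap: 0.0203
```

Call:
{"fn": "send_rows", "kwargs": {
  "motion": [
    [[0,0,0],[0,0,0],0.82],
    [[0,0,0],[0,0,0],0.82],
    [[0,0,0],[0,0,0],0.82]
  ]
}}

```text
clock: 3.9
eef_pos: [0.505, -0.087, 0.0829]
orientation: [3.129, -0.28, 0.0]
contact_force: [-1.2, 0.2, -0.2]
finger_gap: 0.0161
```

```bash
python3 - <<'E'
from h import *
from station import env
st(env.get_obs())
im=env.camera("wrist")[:,:,::-1].copy(); cv2.imwrite("pics/w5.png",cv2.resize(im[200:400,200:440],None,fx=3,fy=3))
E
```

```text
t 3.9 p [ 0.505  -0.087   0.0829] yaw -10.23 tilt z [ 0.e+00 -1.e-04 -1.e+00] F [-1.16  0.21 -0.22] T [0.083 0.006 0.05 ] gap 0.0161 q6 1.556
```

View pics/w5.png

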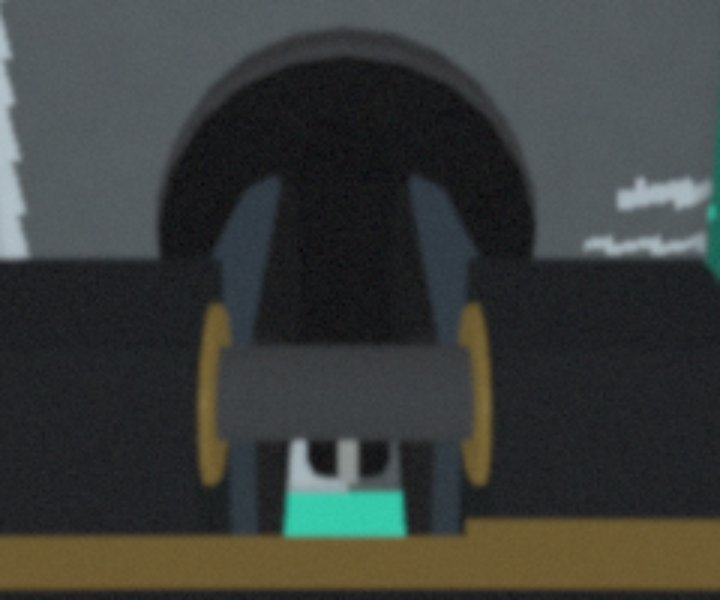

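The bar is centred between the pads at 16 mm gap with no load. Gripping now.

Call:
{"fn": "send_rows", "kwargs": {
  "motion": [
    [[0,0,0],[0,0,0],0.86],
    [[0,0,0],[0,0,0],1],
    [[0,0,0],[0,0,0],1],
    [[0,0,0],[0,0,0],1]
  ]
}}

```text
clock: 4.35
eef_pos: [0.5049, -0.0873, 0.083]
orientation: [3.129, -0.28, -0.0]
contact_force: [-0.9, -2.0, 0.4]
finger_gap: 0.0139
```

```bash
python3 - <<'E'
from h import *
from station import env
st(env.get_obs())
E
```

```text
t 4.35 p [ 0.5049 -0.0873  0.083 ] yaw -10.21 tilt z [-2.e-04 -6.e-04 -1.e+00] F [-0.86 -2.04  0.41] T [-0.387  0.171  0.01 ] gap 0.0139 q6 1.556
```

Gripped with almost no twist (0.01 N m). Now I lift in small steps.

Call:
{"fn": "send_rows", "kwargs": {
  "motion": [
    [[0,0.004,-0.01],[0,0,0],1],
    [[0,0.004,-0.02],[0,0,0],1],
    [[0,0.004,-0.02],[0,0,0],1]
  ]
}}

```text
clock: 4.65
eef_pos: [0.5049, -0.0873, 0.0844]
orientation: [-3.129, 0.28, 0.001]
contact_force: [2.2, -1.8, -6.9]
finger_gap: 0.0139
```

Call:
{"fn": "send_rows", "kwargs": {
  "motion": [
    [[0,0,-0.01],[0,0,0],1],
    [[0,0,-0.015],[0,0,0],1],
    [[0,0,-0.015],[0,0,0],1]
  ]
}}

```text
clock: 4.95
eef_pos: [0.5049, -0.0873, 0.0863]
orientation: [-3.129, 0.28, 0.0]
contact_force: [2.0, -1.3, -6.5]
finger_gap: 0.0141
```

```bash
python3 - <<'E'
from h import *
from station import env
st(env.get_obs())
E
```

```text
t 4.95 p [ 0.5049 -0.0873  0.0863] yaw -10.23 tilt z [-2.e-04  1.e-04 -1.e+00] F [ 2.04 -1.34 -6.48] T [-0.225 -0.345  0.005] gap 0.0141 q6 1.556
```

Call:
{"fn": "send_rows", "kwargs": {
  "motion": [
    [[0,0,-0.01],[0,0,0],1],
    [[0,0,-0.015],[0,0,0],1],
    [[0,0,-0.015],[0,0,0],1]
  ]
}}

```text
clock: 5.25
eef_pos: [0.5049, -0.0873, 0.088]
orientation: [-3.129, 0.28, 0.0]
contact_force: [1.3, -1.2, -7.6]
finger_gap: 0.0139
```

Call:
{"fn": "send_rows", "kwargs": {
  "motion": [
    [[0,0,-0.005],[0,0,0],1],
    [[0,0,-0.008],[0,0,0],1],
    [[0,0,-0.008],[0,0,0],1]
  ]
}}

```text
clock: 5.55
eef_pos: [0.5049, -0.0873, 0.0887]
orientation: [-3.129, 0.28, 0.0]
contact_force: [0.4, -1.5, -7.1]
finger_gap: 0.0141
```

Call:
{"fn": "send_rows", "kwargs": {
  "motion": [
    [[0,0,-0.005],[0,0,0],1],
    [[0,0,-0.007],[0,0,0],1],
    [[0,0,-0.007],[0,0,0],1]
  ]
}}

```text
clock: 5.85
eef_pos: [0.5049, -0.0873, 0.0895]
orientation: [-3.129, 0.28, 0.0]
contact_force: [1.7, -0.1, -7.1]
finger_gap: 0.0137
```

Call:
{"fn": "send_rows", "kwargs": {
  "motion": [
    [[0,0,-0.005],[0,0,0],1],
    [[0,0,-0.007],[0,0,0],1],
    [[0,0,-0.007],[0,0,0],1]
  ]
}}

```text
clock: 6.15
eef_pos: [0.5049, -0.0873, 0.0901]
orientation: [-3.129, 0.28, 0.0]
contact_force: [0.6, 0.1, -8.6]
finger_gap: 0.0137
```

Call:
{"fn": "send_rows", "kwargs": {
  "motion": [
    [[0,0,-0.005],[0,0,0],1],
    [[0,0,-0.005],[0,0,0],1]
  ]
}}

```text
clock: 6.35
eef_pos: [0.5049, -0.0874, 0.0906]
orientation: [-3.129, 0.28, 0.0]
contact_force: [1.4, 0.2, -9.2]
finger_gap: 0.0136
```

Call:
{"fn": "send_rows", "kwargs": {
  "motion": [
    [[0,0,-0.005],[0,0,0],1],
    [[0,0,-0.005],[0,0,0],1]
  ]
}}

```text
clock: 6.55
eef_pos: [0.5049, -0.0874, 0.0911]
orientation: [-3.129, 0.28, 0.0]
contact_force: [0.1, -0.7, -9.0]
finger_gap: 0.0136
```

Call:
{"fn": "send_rows", "kwargs": {
  "motion": [
    [[0,0,-0.005],[0,0,0],1],
    [[0,0,-0.005],[0,0,0],1]
  ]
}}

```text
clock: 6.75
eef_pos: [0.5049, -0.0873, 0.0917]
orientation: [-3.129, 0.28, 0.0]
contact_force: [1.4, -0.9, -8.4]
finger_gap: 0.0142
```

Call:
{"fn": "send_rows", "kwargs": {
  "motion": [
    [[0,0,-0.005],[0,0,0],1],
    [[0,0,-0.005],[0,0,0],1]
  ]
}}

```text
clock: 6.95
eef_pos: [0.5049, -0.0873, 0.0921]
orientation: [3.129, -0.28, -0.0]
contact_force: [1.9, -0.5, -8.9]
finger_gap: 0.014
```

Call:
{"fn": "send_rows", "kwargs": {
  "motion": [
    [[0,0,-0.005],[0,0,0],1],
    [[0,0,-0.005],[0,0,0],1]
  ]
}}

```text
clock: 7.15
eef_pos: [0.5049, -0.0874, 0.0927]
orientation: [3.129, -0.28, -0.0]
contact_force: [0.9, 0.5, -8.0]
finger_gap: 0.0134
```

Call:
{"fn": "send_rows", "kwargs": {
  "motion": [
    [[0,0,-0.005],[0,0,0],1],
    [[0,0,-0.005],[0,0,0],1]
  ]
}}

```text
clock: 7.35
eef_pos: [0.5049, -0.0874, 0.0931]
orientation: [3.129, -0.28, -0.0]
contact_force: [1.8, 0.8, -9.7]
finger_gap: 0.0137
```

```bash
python3 - <<'E'
from h import *
from station import env
st(env.get_obs())
c=env.calibration("scene"); im=env.camera("scene")[:,:,::-1].copy()
cv2.imwrite("pics/s5.png",cv2.resize(im[190:300,220:340],None,fx=5,fy=5,interpolation=cv2.INTER_CUBIC))
E
```

```text
t 7.35 p [ 0.5049 -0.0874  0.0931] yaw -10.23 tilt z [-1.e-04 -0.e+00 -1.e+00] F [ 1.85  0.78 -9.71] T [ 0.129 -0.221  0.033] gap 0.0137 q6 1.556
```

View pics/s5.png

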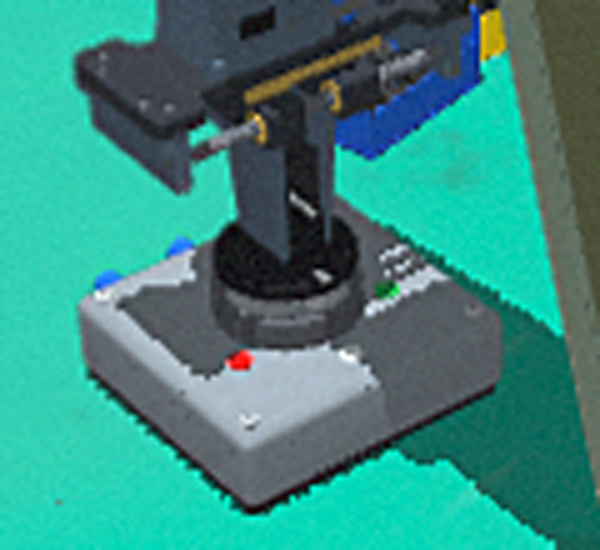

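The knob is rising with the jaws: the skirt is visible lifting off the collar and the force follows the spring. I'll continue in finer steps towards the top stop.

Call:
{"fn": "send_rows", "kwargs": {
  "motion": [
    [[0,0,-0.004],[0,0,0],1],
    [[0,0,-0.004],[0,0,0],1]
  ]
}}

```text
clock: 7.6
eef_pos: [0.5049, -0.0874, 0.0936]
orientation: [-3.129, 0.28, 0.0]
contact_force: [1.4, -0.4, -8.9]
finger_gap: 0.0135
```

Call:
{"fn": "send_rows", "kwargs": {
  "motion": [
    [[0,0,-0.004],[0,0,0],1],
    [[0,0,-0.004],[0,0,0],1]
  ]
}}

```text
clock: 7.8
eef_pos: [0.5049, -0.0874, 0.0939]
orientation: [-3.129, 0.28, 0.0]
contact_force: [1.4, 0.1, -9.0]
finger_gap: 0.0138
```

Call:
{"fn": "send_rows", "kwargs": {
  "motion": [
    [[0,0,-0.004],[0,0,0],1],
    [[0,0,-0.004],[0,0,0],1]
  ]
}}

```text
clock: 8.0
eef_pos: [0.5049, -0.0873, 0.0943]
orientation: [-3.129, 0.28, 0.0]
contact_force: [1.3, 0.7, -9.1]
finger_gap: 0.0136
```

```bash
python3 - <<'E'
from h import *
from station import env
c=env.calibration("scene"); im=env.camera("scene")[:,:,::-1].copy()
st(env.get_obs())
cv2.imwrite("pics/s6.png",cv2.resize(im[225:265,255:315],None,fx=12,fy=12,interpolation=cv2.INTER_CUBIC))
old=cv2.imread("pics/scene0.png")
cv2.imwrite("pics/s6o.png",cv2.resize(old[225:265,255:315],None,fx=12,fy=12,interpolation=cv2.INTER_CUBIC))
for l in (0,4,8,11,12): print(l,proj(c,[.4714,-.0825,.076+l/1000]))
E
```

```text
t 8.05 p [ 0.5049 -0.0873  0.0943] yaw -10.22 tilt z [-1.e-04  0.e+00 -1.e+00] F [ 0.71 -0.35 -8.96] T [ 0.186 -0.192 -0.017] gap 0.0138 q6 1.556
0 [285.68788424 248.53192347]
4 [285.63113517 247.20968052]
8 [285.57424307 245.88315909]
11 [285.53147995 244.88545062]
12 [285.51720764 244.55234315]
```

View pics/s6.png

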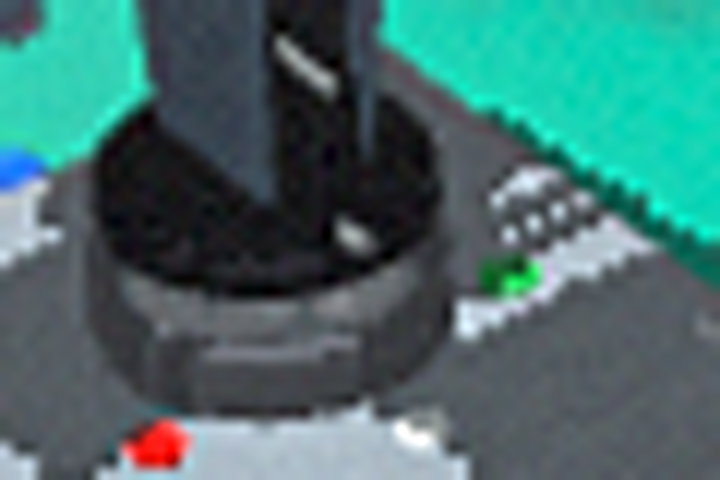

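View pics/s6o.png

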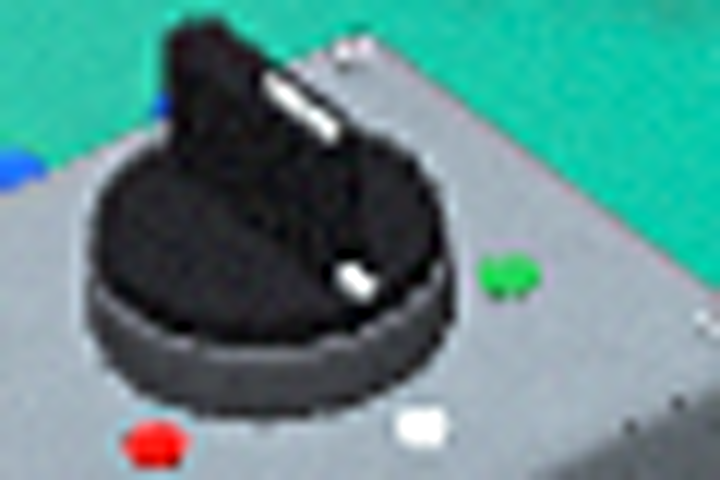

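The pointer mark rose from row 281 to 237 in the ×12 crop (3.7 px ≈ 11 mm), so the knob follows without slip. Continuing up.

Call:
{"fn": "send_rows", "kwargs": {
  "motion": [
    [[0,0,-0.004],[0,0,0],1],
    [[0,0,-0.004],[0,0,0],1]
  ]
}}

```text
clock: 8.25
eef_pos: [0.5049, -0.0874, 0.0948]
orientation: [3.129, -0.28, -0.0]
contact_force: [0.8, 0.5, -9.3]
finger_gap: 0.0141
```

Call:
{"fn": "send_rows", "kwargs": {
  "motion": [
    [[0,0,-0.004],[0,0,0],1],
    [[0,0,-0.004],[0,0,0],1]
  ]
}}

```text
clock: 8.45
eef_pos: [0.5049, -0.0874, 0.0952]
orientation: [3.129, -0.28, -0.0]
contact_force: [1.1, 0.4, -9.8]
finger_gap: 0.0139
```

Call:
{"fn": "send_rows", "kwargs": {
  "motion": [
    [[0,0,-0.004],[0,0,0],1],
    [[0,0,-0.004],[0,0,0],1]
  ]
}}

```text
clock: 8.65
eef_pos: [0.5049, -0.0874, 0.0956]
orientation: [3.129, -0.28, -0.0]
contact_force: [0.9, -0.0, -9.2]
finger_gap: 0.0138
```

Call:
{"fn": "send_rows", "kwargs": {
  "motion": [
    [[0,0,-0.004],[0,0,0],1],
    [[0,0,-0.004],[0,0,0],1]
  ]
}}

```text
clock: 8.85
eef_pos: [0.5049, -0.0874, 0.096]
orientation: [3.129, -0.28, -0.0]
contact_force: [1.4, 1.0, -9.3]
finger_gap: 0.0137
```

The lift is 12.9 mm with no stop felt, and the pin can need at most 12 mm, so it is clear. Now I turn CCW (negative about tool z), gently at first.

Call:
{"fn": "send_rows", "kwargs": {
  "motion": [
    [[0,0,0],[0,0,-0.015],1],
    [[0,0,0],[0,0,-0.03],1],
    [[0,0,0],[0,0,-0.045],1],
    [[0,0,0],[0,0,-0.045],1]
  ]
}}

```text
clock: 9.25
eef_pos: [0.5049, -0.0874, 0.0959]
orientation: [3.137, -0.168, -0.0]
contact_force: [-0.1, 1.3, -8.7]
finger_gap: 0.0133
```

```bash
python3 - <<'E'
from h import *
from station import env
st(env.get_obs())
E
```

```text
t 9.25 p [ 0.5049 -0.0874  0.0959] yaw -6.12 tilt z [-2.e-04 -1.e-04 -1.e+00] F [-0.08  1.34 -8.68] T [ 0.207 -0.172  0.02 ] gap 0.0133 q6 1.484
```

Call:
{"fn": "send_rows", "kwargs": {
  "motion": [
    [[0,0,0],[0,0,-0.05],1],
    [[0,0,0],[0,0,-0.1],1],
    [[0,0,0],[0,0,-0.15],1],
    [[0,0,0],[0,0,-0.2],1],
    [[0,0,0],[0,0,-0.2],1]
  ]
}}

```text
clock: 9.75
eef_pos: [0.5049, -0.0876, 0.0959]
orientation: [3.124, 0.324, -0.0]
contact_force: [0.5, -0.4, -9.6]
finger_gap: 0.0138
```

Call:
{"fn": "send_rows", "kwargs": {
  "motion": [
    [[0,0,0],[0,0,-0.05],1],
    [[0,0,0],[0,0,-0.1],1],
    [[0,0,0],[0,0,-0.15],1],
    [[0,0,0],[0,0,-0.2],1],
    [[0,0,0],[0,0,-0.2],1]
  ]
}}

```text
clock: 10.25
eef_pos: [0.505, -0.0878, 0.096]
orientation: [3.035, 0.806, -0.0]
contact_force: [1.3, -0.2, -9.4]
finger_gap: 0.014
```

```bash
python3 - <<'E'
from h import *
from station import env
st(env.get_obs())
im=env.camera("wrist")[:,:,::-1].copy(); cv2.imwrite("pics/w7.png",im)
E
```

```text
t 10.25 p [ 0.505  -0.0878  0.096 ] yaw 29.76 tilt z [ 1.e-04 -8.e-04 -1.e+00] F [ 1.33 -0.2  -9.45] T [-0.204 -0.191  0.067] gap 0.014 q6 0.858
```

View pics/w7.png

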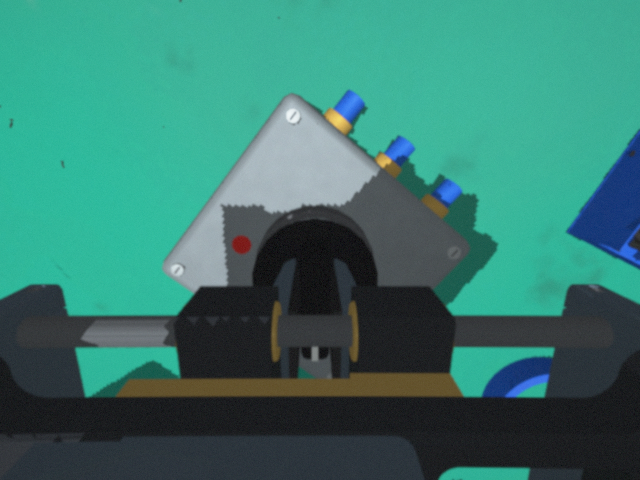

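The knob is gripped and turned with the tool, to yaw 29.8° (about 25° short of the green dot). Now I lower until the crown takes the spring load.

Call:
{"fn": "send_rows", "kwargs": {
  "motion": [
    [[0,0,0.005],[0,0,0],1],
    [[0,0,0.005],[0,0,0],1]
  ]
}}

```text
clock: 10.5
eef_pos: [0.505, -0.0878, 0.0954]
orientation: [3.036, 0.807, -0.0]
contact_force: [0.8, -1.8, -9.2]
finger_gap: 0.0137
```

Call:
{"fn": "send_rows", "kwargs": {
  "motion": [
    [[0,0,0.005],[0,0,0],1],
    [[0,0,0.005],[0,0,0],1]
  ]
}}

```text
clock: 10.7
eef_pos: [0.505, -0.0877, 0.0949]
orientation: [3.035, 0.808, -0.0]
contact_force: [0.3, -2.4, -8.6]
finger_gap: 0.0139
```

Call:
{"fn": "send_rows", "kwargs": {
  "motion": [
    [[0,0,0.005],[0,0,0],1],
    [[0,0,0.005],[0,0,0],1]
  ]
}}

```text
clock: 10.9
eef_pos: [0.505, -0.0877, 0.0944]
orientation: [3.035, 0.808, -0.0]
contact_force: [-0.5, -4.4, -8.7]
finger_gap: 0.0135
```

Call:
{"fn": "send_rows", "kwargs": {
  "motion": [
    [[0,0,0.004],[0,0,0],1],
    [[0,0,0.004],[0,0,0],1]
  ]
}}

```text
clock: 11.1
eef_pos: [0.505, -0.0877, 0.0943]
orientation: [3.035, 0.809, 0.0]
contact_force: [-0.6, -4.0, -7.5]
finger_gap: 0.0142
```

```bash
python3 - <<'E'
from h import *
from station import env
st(env.get_obs())
E
```

```text
t 11.1 p [ 0.505  -0.0877  0.0943] yaw 29.83 tilt z [ 2.e-04 -7.e-04 -1.e+00] F [-0.6  -4.01 -7.53] T [-0.869  0.052 -0.047] gap 0.0142 q6 0.857
```

Call:
{"fn": "send_rows", "kwargs": {
  "motion": [
    [[0,0,0.005],[0,0,0],1],
    [[0,0,0.005],[0,0,0],1]
  ]
}}

```text
clock: 11.3
eef_pos: [0.505, -0.0877, 0.0941]
orientation: [3.035, 0.809, 0.0]
contact_force: [-0.5, -4.3, -3.7]
finger_gap: 0.014
```

```bash
python3 - <<'E'
from h import *
from station import env
st(env.get_obs())
E
```

```text
t 11.3 p [ 0.505  -0.0877  0.0941] yaw 29.84 tilt z [ 4.e-04 -7.e-04 -1.e+00] F [-0.5  -4.33 -3.69] T [-1.011  0.373 -0.071] gap 0.014 q6 0.857
```

The crown carries the knob at about 11.1 mm lift. I'll loosen the jaws to about 17 mm so they guide the bar while the spring can drop it.

Call:
{"fn": "send_rows", "kwargs": {
  "motion": [
    [[0,0,0],[0,0,0],0.815],
    [[0,0,0],[0,0,0],0.815],
    [[0,0,0],[0,0,0],0.815]
  ]
}}

```text
clock: 11.6
eef_pos: [0.5056, -0.0869, 0.0942]
orientation: [-3.036, -0.808, -0.003]
contact_force: [-0.6, -0.1, 1.2]
finger_gap: 0.017
```

```bash
cat > look.py <<'E'
import sys
from h import *
from station import env
o=env.get_obs(); st(o)
a=env.camera("wrist")[:,:,::-1]; b=env.camera("scene")[:,:,::-1]
A=cv2.resize(a[200:380,230:400],(566,600),interpolation=cv2.INTER_CUBIC)[:,:380]
A=cv2.resize(a[200:380,255:375],(400,600),interpolation=cv2.INTER_CUBIC)
B=cv2.resize(b[215:275,255:295],(400,600),interpolation=cv2.INTER_CUBIC)
B=cv2.resize(b[215:275,258:298],(400,600),interpolation=cv2.INTER_CUBIC)
cv2.imwrite(f"pics/{sys.argv[1]}.png",np.hstack([A,B]))
E
python3 look.py l1
```

```text
t 11.6 p [ 0.5056 -0.0869  0.0942] yaw 29.81 tilt z [ 1.7e-03  6.0e-04 -1.0e+00] F [-0.62 -0.08  1.18] T [-0.043  0.004 -0.015] gap 0.017 q6 0.857
```

View pics/l1.png

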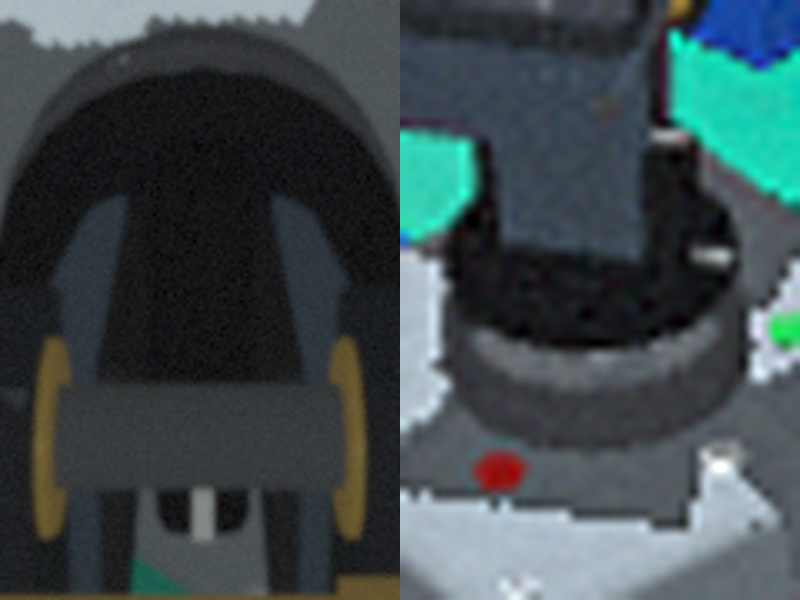

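The jaws are loose, there is no load, and the knob still stands high on the crown (skirt above collar, mark at (712,254) in the right half). Now feeling for the notch in small turns.

Call:
{"fn": "send_rows", "kwargs": {
  "motion": [
    [[-0.009,0.006,0],[0,0,-0.02],0.815],
    [[-0.009,0.006,0],[0,0,-0.04],0.815],
    [[-0.009,0.006,0],[0,0,-0.06],0.815],
    [[-0.009,0.006,0],[0,0,-0.06],0.815]
  ]
}}

```text
clock: 12.1
eef_pos: [0.5046, -0.0881, 0.0937]
orientation: [-2.994, -0.95, -0.001]
contact_force: [0.3, -0.0, -0.5]
finger_gap: 0.0169
```

```bash
python3 look.py l2
```

```text
t 12.1 p [ 0.5046 -0.0881  0.0937] yaw 35.2 tilt z [ 4.e-04  5.e-04 -1.e+00] F [ 0.31 -0.02 -0.51] T [ 0.041 -0.015 -0.061] gap 0.0169 q6 0.76
```

View pics/l2.png

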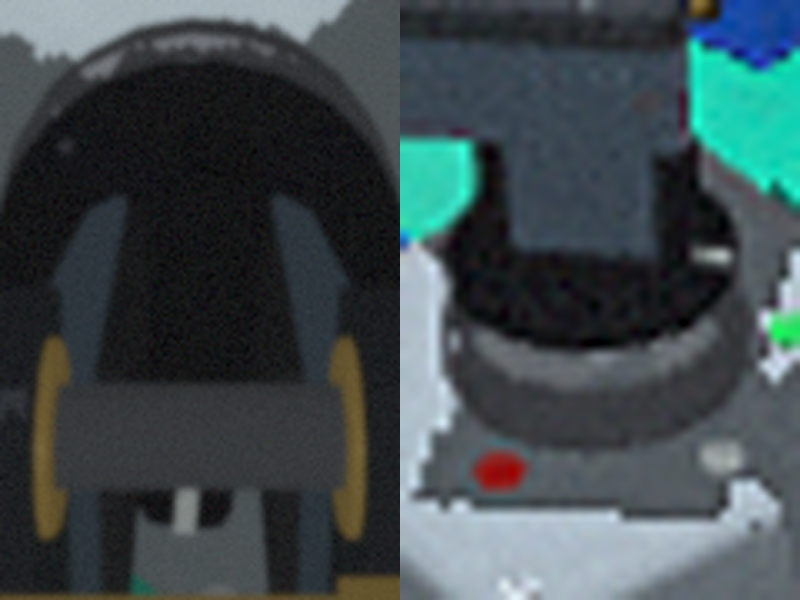

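The knob has not turned yet: the mark is unchanged and the bar now lies skewed in the jaws, so only slack was taken up. Continuing.

Call:
{"fn": "send_rows", "kwargs": {
  "motion": [
    [[0,0,0],[0,0,-0.015],0.815],
    [[0,0,0],[0,0,-0.03],0.815],
    [[0,0,0],[0,0,-0.045],0.815],
    [[0,0,0],[0,0,-0.045],0.815]
  ]
}}

```text
clock: 12.6
eef_pos: [0.5046, -0.0883, 0.0935]
orientation: [-2.959, -1.057, -0.0]
contact_force: [0.6, 1.9, -0.6]
finger_gap: 0.0166
```

```bash
python3 look.py l3
```

```text
t 12.6 p [ 0.5046 -0.0883  0.0935] yaw 39.31 tilt z [ 2.e-04  1.e-04 -1.e+00] F [ 0.58  1.89 -0.59] T [ 0.226 -0.114 -0.042] gap 0.0166 q6 0.689
```

View pics/l3.png

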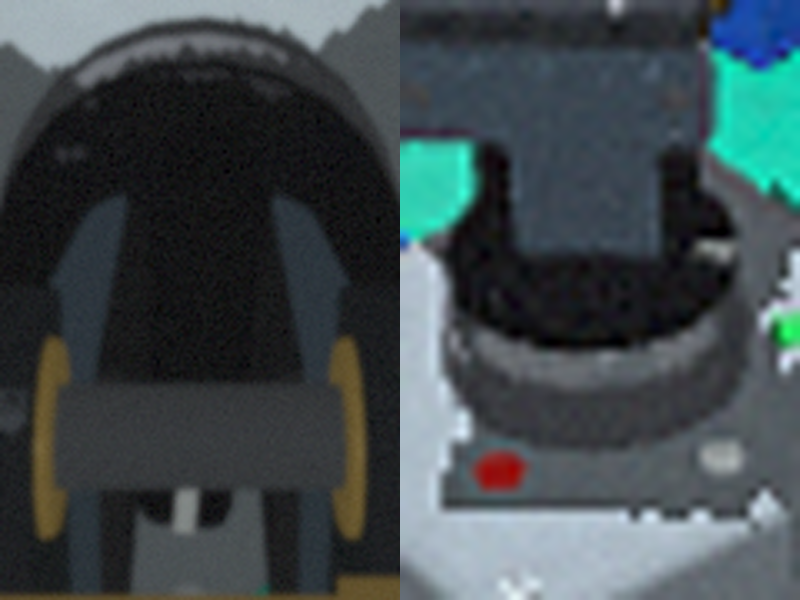

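The knob now follows (about 5° behind the tool) and is still high. Continuing.

Call:
{"fn": "send_rows", "kwargs": {
  "motion": [
    [[0,0,0],[0,0,-0.01],0.815],
    [[0,0,0],[0,0,-0.02],0.815],
    [[0,0,0],[0,0,-0.03],0.815],
    [[0,0,0],[0,0,-0.03],0.815]
  ]
}}

```text
clock: 13.1
eef_pos: [0.5044, -0.0884, 0.0934]
orientation: [2.933, 1.126, -0.001]
contact_force: [-0.5, 1.2, -0.9]
finger_gap: 0.017
```

```bash
python3 look.py l4
```

```text
t 13.1 p [ 0.5044 -0.0884  0.0934] yaw 42.01 tilt z [-3.e-04 -2.e-04 -1.e+00] F [-0.47  1.18 -0.94] T [ 0.047 -0.015 -0.092] gap 0.017 q6 0.642
```

View pics/l4.png

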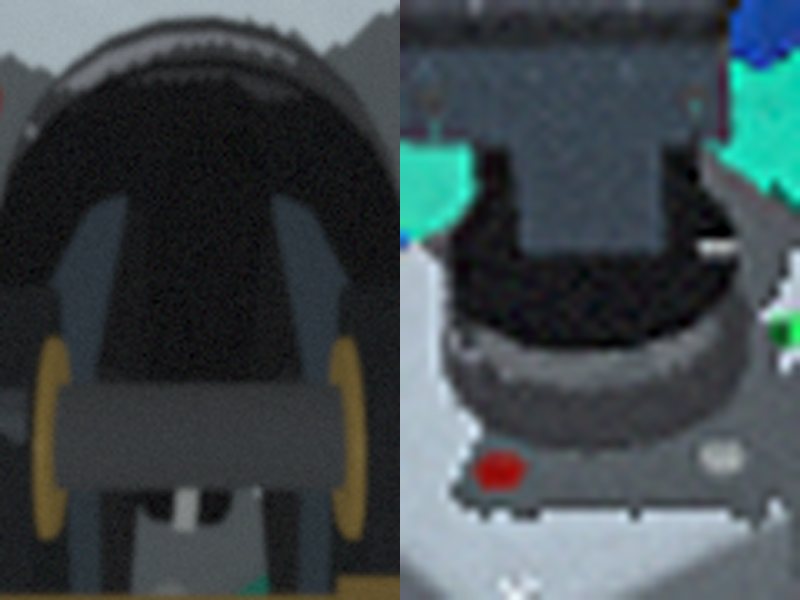

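Call:
{"fn": "send_rows", "kwargs": {
  "motion": [
    [[0,0,0],[0,0,-0.01],0.815],
    [[0,0,0],[0,0,-0.02],0.815],
    [[0,0,0],[0,0,-0.03],0.815],
    [[0,0,0],[0,0,-0.03],0.815]
  ]
}}

```text
clock: 13.6
eef_pos: [0.5046, -0.0885, 0.0937]
orientation: [2.905, 1.195, 0.0]
contact_force: [-0.2, 0.1, 0.9]
finger_gap: 0.0169
```

```bash
python3 look.py l5
```

```text
t 13.6 p [ 0.5046 -0.0885  0.0937] yaw 44.72 tilt z [ 2.e-04 -4.e-04 -1.e+00] F [-0.22  0.11  0.91] T [-0.014 -0.021 -0.005] gap 0.0169 q6 0.595
```

View pics/l5.png

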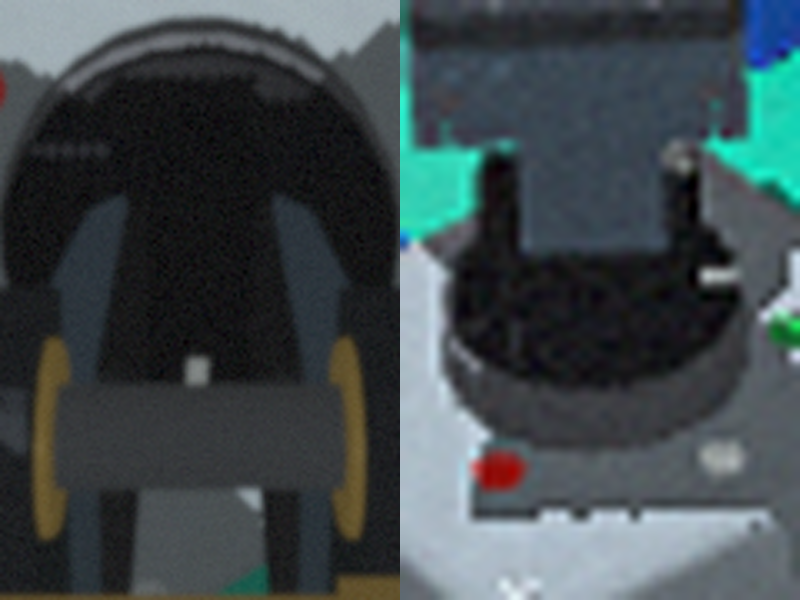

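It dropped: the skirt now sits on the collar and the mark jumped from row 247 to 276 in the right half. I'll check whether it is fully home by comparing the expected mark position at different heights.

```bash
python3 - <<'E'
from h import *
from station import env
c=env.calibration("scene"); im=env.camera("scene")[:,:,::-1]
def mark(im):
    g=im[238:258,284:293].min(axis=2).astype(float)  # mark region
    w=np.clip(g-70,0,None); yy,xx=np.mgrid[238:258,284:293]; 
    return g.astype(int)
old=cv2.imread("pics/scene0.png")
print(mark(old)[4:16]); print(mark(im)[0:12])
A=np.array([.5048,-.0886])
for y in (-10,36,38,40,42):
    for l in (0,3,5,8): print(y,l,proj(c,[*(A-.031*np.array([np.cos(np.radians(y)),np.sin(np.radians(y))])),.076+l/1000]).round(2),end=" ")
    print()
E
```

```text
[[ 18  38  29  37  38  36  30  41 179]
 [ 19  32  41  36  36  35  34  33 150]
 [ 22  34  37  28  31  38  33  12 144]
 [ 15  17  41  33  36  40  29   2 112]
 [ 13  17  30  32  36  40  11  33  93]
 [248  49  22  44  33   6   6 114  59]
 [255 255 101  28  18   7  34  99  40]
 [136 183  46  16   8  86 109  55  34]
 [ 21  31   5  20  48 102  75  47  38]
 [  2   0  48 114 100  60  51  47  33]
 [ 12 117 101  68  66  56  50  42 126]
 [100  79  70  52  53  57  46  35 169]]
[[ 49  24  23  19  15  26  89  84  85]
 [ 57  19  24  14  15  10  63  90  92]
 [ 20  21  14  15  14   3  18  52  90]
 [ 14  27  13  10  45  43  36  78  80]
 [ 30  26  16   3 165 163 162 141  91]
 [ 18  32  21  16  76  78  78  57  81]
 [ 24  17  30  12  16   8   0   7  74]
 [ 19  14  26  17  15  21  23  20  63]
 [ 27  22  21  21  24  19  21  44  58]
 [ 24  19  17  25  22  23  20  50  60]
 [ 14  29  15  23  21  21  44  63  57]
 [ 21  26  10  14  16  50  53  53  60]]
-10 0 [285.04 247.93] -10 3 [285.   246.94] -10 5 [284.97 246.28] -10 8 [284.92 245.28] 
36 0 [290.12 242.7 ] 36 3 [290.09 241.72] 36 5 [290.06 241.06] 36 8 [290.02 240.07] 
38 0 [290.17 242.44] 38 3 [290.14 241.45] 38 5 [290.11 240.8 ] 38 8 [290.07 239.81] 
40 0 [290.21 242.18] 40 3 [290.17 241.19] 40 5 [290.15 240.54] 40 8 [290.11 239.55] 
42 0 [290.23 241.92] 42 3 [290.19 240.93] 42 5 [290.17 240.27] 42 8 [290.13 239.29]
```

Observed mark row 242.15, expected 242.2 at full home (lift 0) and yaw ≈ 40°, so it is seated about 14° short of the dot. That gives a pointer distance of about 19 mm. Releasing and retreating straight up.

Call:
{"fn": "send_rows", "kwargs": {
  "motion": [
    [[0,0,0],[0,0,0.02],0.7],
    [[0,0,0],[0,0,0.02],0.5],
    [[0,0,0],[0,0,0.02],0.5],
    [[0,0,0],[0,0,0.02],0.5],
    [[0,0,0],[0,0,0.02],0.5]
  ]
}}

```text
clock: 14.25
eef_pos: [0.5045, -0.0884, 0.0936]
orientation: [2.924, 1.149, -0.0]
contact_force: [0.7, 0.1, 0.1]
finger_gap: 0.0451
```

Call:
{"fn": "send_rows", "kwargs": {
  "motion": [
    [[0,0,-0.1],[0,0,0],0.5],
    [[0,0,-0.4],[0,0,0],0.4],
    [[0,0,-0.8],[0,0,0],0.4],
    [[0,0,-1],[0,0,0],0.4],
    [[0,0,-1],[0,0,0],0.4]
  ]
}}

```text
clock: 14.75
eef_pos: [0.5067, -0.0888, 0.1976]
orientation: [2.92, 1.147, 0.011]
contact_force: [-0.2, -0.1, 0.6]
finger_gap: 0.0548
```

Call:
{"fn": "send_rows", "kwargs": {
  "motion": [
    [[-0.4,0,0],[0,0,0],0.4],
    [[-0.8,0,0],[0,0,0],0.4],
    [[-0.9,0,0],[0,0,0],0.4],
    [[-0.9,0,0],[0,0,0],0.4]
  ]
}}

```text
clock: 15.15
eef_pos: [0.4373, -0.1501, 0.1931]
orientation: [-2.925, -1.144, 0.001]
contact_force: [-0.6, 0.3, 0.1]
finger_gap: 0.0549
```

```bash
python3 - <<'E'
from h import *
from station import env
st(env.get_obs())
im=env.camera("wrist")[:,:,::-1]; b=env.camera("scene")[:,:,::-1]
cv2.imwrite("pics/w9.png",im)
B=cv2.resize(b[225:300,225:325],(800,600),interpolation=cv2.INTER_CUBIC); cv2.imwrite("pics/s9.png",B)
E
```

```text
t 15.15 p [ 0.4373 -0.1501  0.1931] yaw 42.74 tilt z [-1.e-03  5.e-04 -1.e+00] F [-0.58  0.27  0.12] T [-0.03  -0.084 -0.017] gap 0.0549 q6 0.469
```

View pics/w9.png

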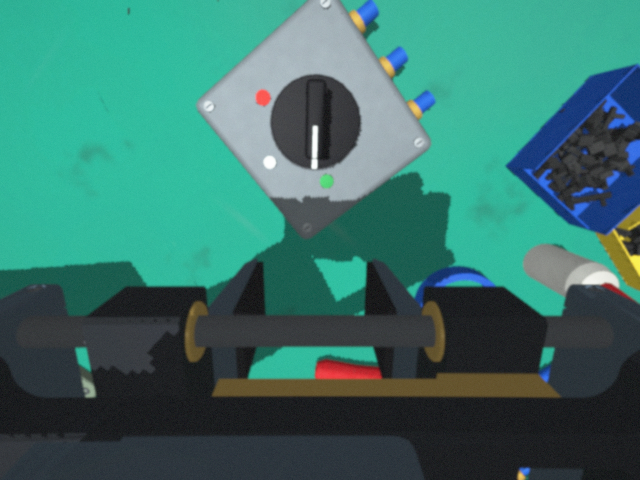

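View pics/s9.png

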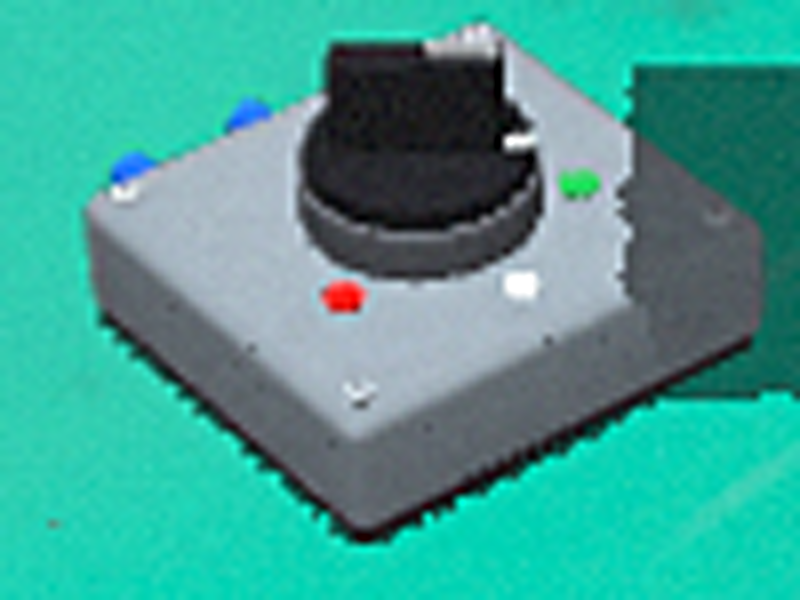

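The wrist view shows the pointer end at about (315,167) beside the green dot (327,181). The scene crop shows the skirt resting on the collar just as at the start. Last, a numeric check of the distance and of the bystanders.

```bash
python3 - <<'E'
from h import *
from station import env
c=env.calibration("wrist"); im=cv2.imread("pics/w9.png")
H,S,V=cv2.split(cv2.cvtColor(im,cv2.COLOR_BGR2HSV))
print("white rows", [(v,np.flatnonzero((V[v,305:325]>200)&(S[v,305:325]<60))[[0,-1]]+305) for v in range(120,175) if ((V[v,305:325]>200)&(S[v,305:325]<60)).any()][-6:])
m=((S>110)&(H>48)&(H<72)).astype(np.uint8); m[:165]=0;m[195:]=0;m[:,:312]=0;m[:,345:]=0
n,l,s,ce=cv2.connectedComponentsWithStats(m); i=1+s[1:,4].argmax(); g=onz(c,*ce[i],.0515); print("green",ce[i],s[i,4],g)
p=onz(c,314.5,168,.076); print("pointer",p,"dist",np.hypot(*(p-g)[:2]), "radius",np.hypot(*(p[:2]-[.5048,-.0886])))
t=env.camera("top")[:,:,::-1]; cv2.imwrite("pics/t9.png",t)
d=cv2.absdiff(t,cv2.imread("pics/top0.png")).max(2)
cv2.imwrite("pics/t9d.png",np.hstack([t[140:340,130:520]]))
E
```

```text
white rows [(163, array([312, 316])), (164, array([312, 316])), (165, array([312, 316])), (166, array([312, 316])), (167, array([312, 316])), (168, array([312, 315]))]
green [326.29323308 180.93233083] 133 [ 0.47854438 -0.12733041  0.0515    ]
pointer [ 0.48089645 -0.11046645  0.076     ] dist 0.017027196215522896 radius 0.03239631074050018
```

View pics/t9d.png

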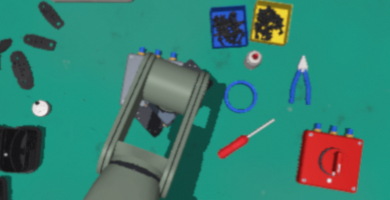

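The pointer end is 17 mm from the dot (limit 24), the knob is home, and the tape, glue, driver, cutters and tally are where they were. The gripper is clear, so I'm handing in.

```bash
python3 - <<'E'
from station import env
print(env.close_job())
E
```

```text
the job is handed in; nothing more can be done
None
```

The grey selector is switched to green and the job is handed in; no verdict was reported. I pulled the knob straight up about 13 mm, which cleared the crown without meeting the top stop. I then turned it counter-clockwise, let it down on the crown (felt at about 11 mm lift) and felt for the notch with loosened jaws. It dropped at about 40° yaw, roughly 14° before the dot, and I released it and moved clear at about 15 s of the 58 s.

**Last checks:**
- **Height:** the scene picture matches the fully-down position to about a pixel fraction (mark at row 242.15, expected 242.2). The skirt rests on the collar as it did at the start.
- **Pointer:** its end is 17 mm from the green dot in the last picture, within the 24 mm limit. My earlier estimate from the angle was 19 mm, so the two differ by about 2 mm.
- **Forces:** readings at the wrist stayed at or below about 10 N.
- **Other things on the bench:** in the last top view the tape, glue, driver, cutters and tally look unmoved by eye; I did not measure them.

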